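# Shim the rocking balance slab

### The arm

A 7-joint arm with a two-finger parallel gripper is mounted at the origin on a cart in front of the work surface, level with it; the furniture and walls round the work are solid. World frame = base frame: x ahead of the robot, y to its left, z up, the work surface at z = 0. Lengths are in m, angles in rad, forces in N, time in s.
With the tool pointing down it reaches from about 0.425 to 0.925 m from the base axis. Payload 6.8 kg.
Tool frame: the origin (TCP) lies on the mounting face of the last link; the fingertips stand 173 mm ahead of it and the grasp point (between the pads) lies 155 mm ahead of it (grip_point_offset is the distance from the TCP to the grasp point, in m); x points along the fingers, z is the direction in which the jaws open and shut, and the axes are right-handed (so a half turn about x gives the same grasp; the last joint's range is limited). The gripper opens to 85 mm and grips with 20 to 120 N. Pads are 22 mm wide; open, the fingers measure 114 mm over their backs; the gripper's body (76 mm by 85 mm) begins 54 mm behind the grasp point. The pads swing forward as they close: fully open they stand 13 mm farther back than shut.
Start: joints at [1.051, 0.477, 0.022, 1.555, -0.011, 1.109, -0.083], TCP at [0.27, -0.619, 0.405] pointing down, gripper open.
Joint ranges: [-2.96, 2.96], [-0.34, 2.1], [-1.41, 1.46], [0.24, 2.44], [-1.37, 4.51], [0.17, 1.92], [-2.96, 2.96]. Speed limits (rad/s): [2.39, 2.39, 3.14, 3.14, 3.14, 3.14, 3.14].

### API

Orientations are given as a rotation vector (axis times angle).
In Python, from bench import * gives the robot as it stands. The module is installed in compiled form; this text tells all that it offers.
- The arm moves only by the tool servo_tool, never from a script. Its argument "motion" is a list of rows, each a list of 5 numbers: the shift along the tool's x, y, z in m, then the turn about the tool's x in degrees, then the gripper command: -1 is fully open, 1 is shut, values between are in proportion. In form: [[dx, dy, dz, turn, fingers], ...]. A call has 1 to 8 rows; each row is the pose to reach, as a shift and turn from the pose measured when the call began, along the tool's axes at that moment; what a row does not reach only later rows make up. A row lasts 1/10 s, in which the tool goes at most 50 mm and 8.59 degrees, less where a joint would pass 70% of its speed; a pose out of reach is approached as far as the arm can. A call with a gripper value outside its range is refused whole. The fingers move at their own pace and stop on an object; "force" is the grip in N (left out, the last holds). Time passes only in rows, so rows that repeat a pose let the fingers close. It gives the time, the measured TCP pose, the force and the opening at its end, in the units of the state.
- get_obs(): the state, without advancing time (a new reading comes with each control period).
- grab_frame(name): name is "scene" or "top" or "wrist"; returns the picture (480x640x3 uint8, red, green, blue); there is no depth.
- camera_params(name): a dict with "mtx" (3x3 intrinsics, pixels), "D" ([k1, k2, p1, p2, k3] as OpenCV has them; the pictures are not rectified), "world_to_cam" (4x4, takes a point from world to camera coordinates); the wrist camera has in their place "T_tool_cam" (4x4, takes a point from camera to tool coordinates, whose origin is the TCP and whose axes are the tool frame's). Camera axes: x right, y down, z forward; pixel columns grow to the right and rows downward; lengths in m; the calibration is good to about 2 mm. A picture is of the moment at which its call begins: read the wrist's pose just before it. camera_params takes no time and is no camera call.
- hand_in(): hands the job in, once; it reports no verdict.
The state is a dict: "clock": time; "joints": joint angles; "qvel": joint speeds; "tau": joint torques, N m; "tcp_pos": TCP position; "orientation": TCP orientation; "contact_force": force on the tool from outside, world axes, zero at the start; "moment": the same for the moment, N m; "grip_width": finger opening in m.
Only numpy, scipy, OpenCV 4.12 (cv2) and the standard library are available. Lean on these libraries where they do the work, as an engineer would, in place of code of your own. Each camera call takes 0.05 s, during which the arm holds its last target. There are 200 camera calls.

### The job

The pale marble slab under the balance rocks because its front right foot is too short. With the fingertips, push the orange wedge that lies on the bench to the right of the slab in under that foot, until the slab stands level and no longer rocks, and do not drive it on beyond that; then take the hand away. Only push the wedge along the bench, never pick it up; keep the hand off the slab and its balance, do not shove the slab out of place, and leave everything else where it is.

Things in the scene. Friction and masses are not known exactly. Their poses are not given: they have to be found in the camera images.
- slab: Cream marble slab 250 (x) x 220 (y) x 26 mm, loose, with a compact balance fixed on it (215 x 168 mm, top 94 mm above bench); 3.6 kg in all. Origin: slab's centre in the plane of its feet. Axes fixed in the slab: x to its rear, y to its left, z up (vertical when level). Underside 26 mm, top 52 mm above the origin. Ball-ended feet at x +-95, y +-80 mm. Starts tipped 0.04 rad towards front right.
- foot_short: The short front right foot, part of the slab; a red ball end of 11 mm radius at x = -95, y = -80 mm of the slab. Same frame as slab.
- short_foot_tip (a point): Lowest point of the short front right foot, 30 mm in from the slab's right edge; about 8 mm above the bench at the start and 13 mm when the slab is level.
- foot_opposite: The rear left foot, part of the slab, ball of 12 mm radius at its x +95, y +80 mm; same frame as slab. It hangs about 5 mm above the bench at the start and comes down on it when the slab is level. Beyond that the wedge jams under the short foot, and a push of some 15 to 20 N shoves the whole slab along the bench.
- wedge: Orange plastic wedge, 155 mm long, 50 wide, about 0.2 kg, loose, flat on the bench right of the slab, nose roughly towards it. Origin on its underside, on the centre line, 80 mm behind the nose, 75 mm before the heel's back face; y towards the nose, z up. The ramp rises evenly from 3 mm at the nose to 20 mm at 130 mm behind it, then comes the heel, a block 25 long, 56 wide, 30 mm tall.
- wedge_nose (a point): Middle of the wedge's nose edge, on the underside. The foot meets the ramp when the nose is about 38 mm past the foot's centre; the slab is level when it is about 75 mm past, 77 mm makes it firm, and at about 79 mm it jams.
- wedge_heel (a point): Middle of the flat upright back face of the wedge's heel, 15 mm above its underside; the place to push. The push takes about 3 to 10 N until the slab is level; a wider push squares the wedge to the hand, and it stays where it is left.
- crucible: White porcelain crucible, 44 mm wide, 35 mm tall, bystander; origin at its underside.
- pestle: White porcelain pestle lying, 110 mm long, bystander.
- mortar: White porcelain mortar, 91 mm wide, 54 mm tall, bystander; origin at its underside.
- petri_dish: Petri dish, 61 mm wide, 16 mm tall, bystander; origin at its underside.
- marker: Black marker lying, 138 mm long, bystander.
- stopper: Red-brown rubber stopper, 28 mm wide, 24 mm tall, bystander; origin at its underside.
- stop_peg (a point): Tip of a small steel stop peg (12 mm thick) under the slab, at its x -30, y -90 mm. At the start the slab rests on this peg and on the front left and rear right feet, the diagonal about which it rocks; the peg is 3.5 mm clear of the bench when the slab is level.
- white_line (a point): Middle of the white line across the ramp, 108 mm behind the nose (thin black lines lie 30, 50, 70 and 90 mm behind it). With the white line under the slab's right edge the foot's centre is 78 mm behind the nose, which is right.

How it is judged:
By the outcome, as a careful person would: the job done as asked, in the order asked, and still so for the second after the job is handed in, with the robot touching nothing.
It also fails if it takes over 48 s, if anything falls off the work surface, if the arm or the gripper's body presses on something with over 40 N, if the wrist force passes 120 N, or if a joint passes its speed limit or range.

## Working session

There is one attempt and no reset: what is moved stays moved. The work goes in short steps, Python scripts to look and compute and a tool call to move; the robot and the scene stay as the last step left them, time stands still between calls to the robot, and variables do not carry over. Pictures are saved under pics/ and viewed, about 8 in all and at most 12, crops included, and the job is handed in when it is done.

Besides the shell and the picture viewer there is one more tool, called after "Call:" by a JSON object that holds its "api" and its "payload", one argument or row to a line. servo_tool: Moves the arm, as the interface text tells. Its arguments: {"type":"object","properties":{"motion":{"type":"array","items":{"type":"array","items":{"type":"number"}}},"force":{"type":"number"}},"required":["motion"]}

```bash
mkdir -p pics; python3 - <<'E'
from bench import *
import cv2,numpy as np
o=get_obs();print({k:np.round(v,3) for k,v in o.items()})
for n in ("top","scene"):
    cv2.imwrite(f"pics/{n}0.png",grab_frame(n)[:,:,::-1]);p=camera_params(n);print(n,p)
print(camera_params("wrist"))
E
```

```text
{'clock': np.float64(0.0), 'joints': array([ 1.051,  0.478,  0.022,  1.556, -0.012,  1.109, -0.083]), 'qvel': array([ 0.003, -0.   ,  0.   , -0.001, -0.   ,  0.001, -0.003]), 'tau': array([-0.0000e+00, -5.9645e+01,  1.6070e+00, -2.8120e+01,  1.2000e-02,
        9.0000e-03,  0.0000e+00]), 'tcp_pos': array([ 0.27 , -0.618,  0.404]), 'orientation': array([ 0.902,  1.378, -0.9  ]), 'contact_force': array([ 0.087, -0.549, -0.795]), 'moment': array([ 0.057,  0.049, -0.021]), 'grip_width': np.float64(0.085)}
top {'mtx': array([[503.65835835,   0.        , 323.75389042],
       [  0.        , 503.65835835, 239.98973563],
       [  0.        ,   0.        ,   1.        ]]), 'D': array([-0.02967188,  0.        ,  0.        ,  0.        ,  0.        ]), 'world_to_cam': array([[-0.00777084, -0.99975628, -0.0206637 , -0.07339519],
       [-0.99429571,  0.00992333, -0.10619586,  0.52324526],
       [ 0.10637503,  0.0197206 , -0.9941305 ,  1.2946463 ],
       [ 0.        ,  0.        ,  0.        ,  1.        ]])}
scene {'mtx': array([[447.72480037,   0.        , 320.18456642],
       [  0.        
[... 322 characters left out ...]
 0.35843875, -0.57410837,  0.81808679],
       [ 0.        ,  0.        ,  0.        ,  1.        ]])}
{'mtx': array([[376.3209607 ,   0.        , 318.51045574],
       [  0.        , 376.3209607 , 239.75713734],
       [  0.        ,   0.        ,   1.        ]]), 'D': array([-0.07898025,  0.        ,  0.        ,  0.        ,  0.        ]), 'T_tool_cam': array([[-1.10110718e-04, -2.84943262e-01,  9.58544378e-01,
         3.10732123e-02],
       [-2.91256078e-04, -9.58544334e-01, -2.84943282e-01,
         7.18246630e-02],
       [ 9.99999952e-01, -3.10557186e-04,  2.25545480e-05,
        -1.12542406e-04],
       [ 0.00000000e+00,  0.00000000e+00,  0.00000000e+00,
         1.00000000e+00]])}
```

View pics/top0.png

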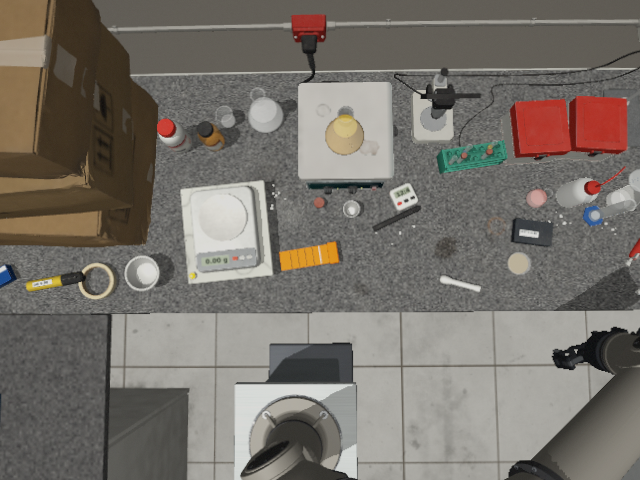

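View pics/scene0.png

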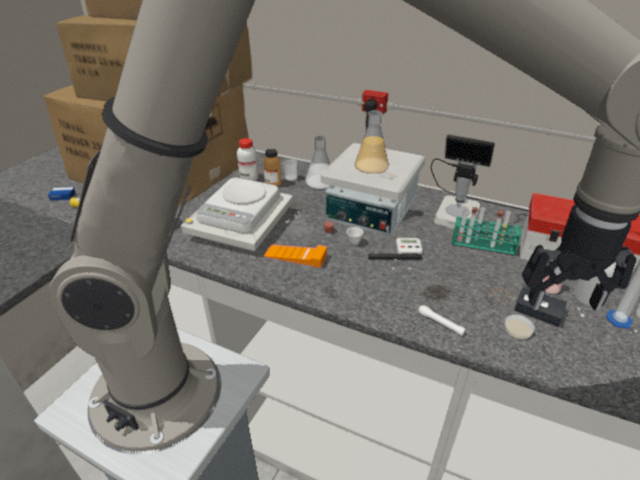

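```bash
cat > h.py <<'E'
from bench import *
import cv2,numpy as np
from scipy.spatial.transform import Rotation as R
def ray(n,px,z,obs=None):
    """pixels -> world points on plane height z"""
    p=camera_params(n)
    u=cv2.undistortPoints(np.float64(px).reshape(-1,1,2),p["mtx"],p["D"]).reshape(-1,2)
    d=np.c_[u,np.ones(len(u))]
    if n=="wrist":
        Rt=R.from_rotvec(obs["orientation"]).as_matrix();T=p["T_tool_cam"]
        c=Rt@T[:3,3]+obs["tcp_pos"];d=d@(Rt@T[:3,:3]).T
    else:
        W=p["world_to_cam"];c=-W[:3,:3].T@W[:3,3];d=d@W[:3,:3]
    return c+d*((np.asarray(z)-c[2])/d[:,2])[:,None]
def orange(im):
    h=cv2.cvtColor(im,cv2.COLOR_RGB2HSV)
    return cv2.inRange(h,(8,180,120),(25,255,255))
E
python3 - <<'E'
from h import *
im=cv2.imread("pics/top0.png")
cv2.imwrite("pics/c0.png",cv2.resize(im[170:295,170:350],None,fx=4.4,fy=4.4,interpolation=cv2.INTER_CUBIC))
m=orange(im[:,:,::-1].copy());m[:220]=0;m[290:]=0;m[:,:275]=0;m[:,360:]=0
cs,_=cv2.findContours(m,0,2);c=max(cs,key=cv2.contourArea);print(cv2.minAreaRect(c),cv2.boxPoints(cv2.minAreaRect(c)))
o=get_obs();print(R.from_rotvec(o["orientation"]).as_matrix().round(3))
W=camera_params("top")["world_to_cam"];print(-W[:3,:3].T@W[:3,3])
E
```

```text
((298.9971008300781, 257.7311706542969), (18.627004623413086, 39.154727935791016), 81.25383758544922) [[278.2312  251.50284]
 [316.9306  245.54909]
 [319.763   263.9595 ]
 [281.0636  269.91327]]
[[-0.001  0.916  0.4  ]
 [ 0.001  0.4   -0.916]
 [-1.    -0.    -0.002]]
[ 0.38197214 -0.10410083  1.34109724]
```

View pics/c0.png

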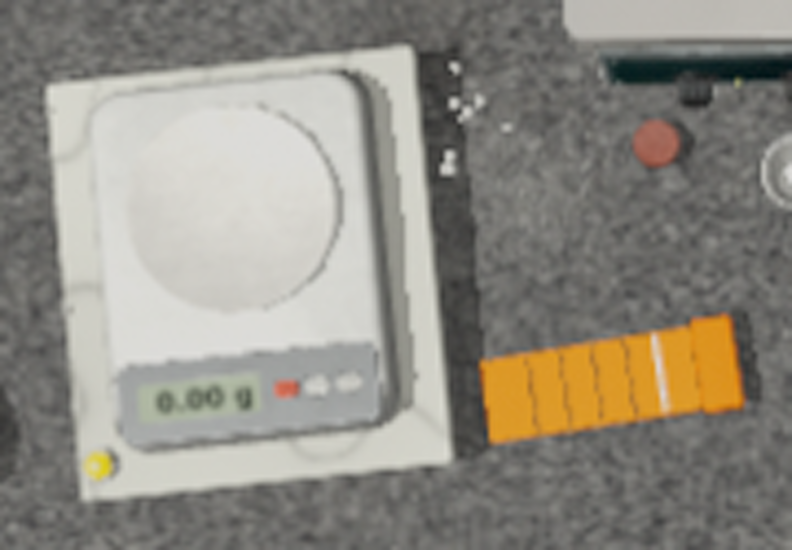

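```bash
python3 - <<'E'
from h import *
f=lambda a:np.array(a)/4.4+[170-.4,170-.4]
S=ray("top",f([[47,86],[413,46],[452,462],[83,500]]),[.0586,.052,.0454,.052])
print("slab RL RR FR FL\n",S.round(4)); 
u=(S[0]+S[1]-S[2]-S[3])[:2];v=(S[0]+S[3]-S[1]-S[2])[:2]
L=lambda a:np.linalg.norm(a)
print(L(u)/2,L(v)/2,np.degrees(np.arctan2(u[1],u[0])),np.degrees(np.arctan2(-v[0],v[1])))
th=np.mean([np.arctan2(u[1],u[0]),np.arctan2(-v[0],v[1])])
c=S.mean(0)[:2];ux=np.array([np.cos(th),np.sin(th)]);uy=np.array([-ux[1],ux[0]])
# tilt offsets: top centre leans to front-right
tl=.04*.04*np.array([80,95])/124.2  # lean of centre at ~40mm above pivots
c0=c+ux*tl[0]+uy*tl[1]
for nm,cc in(("raw",c),("corr",c0)):print(nm,cc,"foot",cc-.095*ux-.08*uy)
W=ray("top",f([[480,362],[490,443],[652,335],[667,413],[733,314],[744,408]]),[.003,.003,.0171,.0171,.03,.03])
print(W.round(4));n=(W[0]+W[1])/2;w=(W[2]+W[3])/2;h=(W[4]+W[5])/2
print("nose",n,"white",w,"heel",h,L(n-w),L(n-h))
d=(n-h)[:2];d/=L(d);ft=c0-.095*ux-.08*uy
print("wedge dir deg from +y",np.degrees(np.arctan2(-d[0],d[1])),"slab th",np.degrees(th))
r=ft-n[:2];print("foot along",r@d,"lateral(+x side)",r@np.array([d[1],-d[0]]))
E
```

```text
slab RL RR FR FL
 [[0.6565 0.2951 0.0586]
 [0.6792 0.078  0.052 ]
 [0.4323 0.0548 0.0454]
 [0.4115 0.2703 0.052 ]]
0.24710472468073832 0.21740299820375342 5.585397593264503 5.733300943831748
raw [0.54488666 0.17455464] foot [0.45823881 0.08557627]
corr [0.54579155 0.17587414] foot [0.4591437  0.08689577]
[[ 0.4944  0.0431  0.003 ]
 [ 0.4452  0.037   0.003 ]
 [ 0.5085 -0.0619  0.0171]
 [ 0.4616 -0.0706  0.0171]
 [ 0.5194 -0.1106  0.03  ]
 [ 0.4634 -0.1166  0.03  ]]
nose [0.4698299  0.04002155 0.003     ] white [ 0.48506076 -0.06627329  0.0171    ] heel [ 0.49136863 -0.11358689  0.03      ] 0.10830227813324222 0.15744354716014225
wedge dir deg from +y 7.981883261269908 slab th 5.659349268548125
foot along 0.04790398767502686 lateral(+x side) -0.00407372391180812
```

Call:
{"api": "servo_tool", "payload": {
  "motion": [
    [0,0.03,-0.025,-6,0.3],
    [0,0.065,-0.055,-14,0.3],
    [0,0.1,-0.085,-22,0.3],
    [0,0.135,-0.115,-30,0.3],
    [0,0.17,-0.145,-38,0.3],
    [0,0.2,-0.17,-44,0.3],
    [0,0.23,-0.197,-52,0.3],
    [0,0.25,-0.215,-58,0.3]
  ]
}}

```text
clock: 0.9
tcp_pos: [0.4141, -0.3182, 0.404]
orientation: [0.111, 1.569, -0.107]
contact_force: [-0.3, 0.5, 0.5]
grip_width: 0.0298
```

```bash
cat > g.py <<'E'
from h import *
import sys
def goal(xyz,ang):
    o=get_obs();M=R.from_rotvec(o["orientation"]).as_matrix()
    a=np.degrees(np.arctan2(M[1,1],M[0,1]))
    print("t",o["clock"],"tcp",o["tcp_pos"].round(4),"yaw y",a.round(2),"tipaxis",M[:,0].round(3),"F",o["contact_force"].round(2),"w",o["grip_width"].round(3))
    print("shift",(M.T@(np.array(xyz)-o["tcp_pos"])).round(4),"turn",round(-(ang-a),2),"q",o["joints"].round(2))
goal(eval(sys.argv[1]),float(sys.argv[2]))
E
python3 g.py "[.496,-.147,.40]" 98
```

```text
Traceback (most recent call last):
  File "g.py", line 8, in <module>
    goal(eval(sys.argv[1]),float(sys.argv[2]))
    ~~~~^^^^^^^^^^^^^^^^^^^^^^^^^^^^^^^^^^^^^^
  File "g.py", line 6, in goal
    print("t",o["clock"],"tcp",o["tcp_pos"].round(4),"yaw y",a.round(2),"tipaxis",M[:,0].round(3),"F",o["contact_force"].round(2),"w",o["grip_width"].round(3))
                                                                                                                                      ^^^^^^^^^^^^^^^^^^^^^
AttributeError: 'float' object has no attribute 'round'
```

```bash
sed -i 's/o\["grip_width"\].round(3)/round(float(o["grip_width"]),4)/' g.py
python3 g.py "[.496,-.147,.40]" 98
```

```text
t 0.9 tcp [ 0.4141 -0.3182  0.404 ] yaw y 82.06 tipaxis [-0.001  0.002 -1.   ] F [-0.26  0.48  0.52] w 0.0298
shift [0.0043 0.1809 0.0574] turn -15.94 q [ 0.8   0.25 -0.31  1.9   0.09  1.01  0.32]
```

Call:
{"api": "servo_tool", "payload": {
  "motion": [
    [0,0.035,0.01,-4,0.3],
    [0,0.075,0.02,-8,0.3],
    [0.02,0.115,0.035,-12,0.3],
    [0.05,0.155,0.05,-16,0.3],
    [0.08,0.181,0.057,-16,0.3],
    [0.11,0.181,0.057,-16,0.3],
    [0.11,0.181,0.057,-16,0.3]
  ]
}}

```text
clock: 1.6
tcp_pos: [0.4939, -0.1454, 0.2907]
orientation: [-0.108, 1.576, 0.117]
contact_force: [-1.4, -1.2, 0.4]
grip_width: 0.03
```

```bash
python3 g.py "[.496,-.147,.185]" 98; python3 - <<'E'
from h import *
o=get_obs();im=grab_frame("wrist");cv2.imwrite("pics/w1.png",im[:,:,::-1])
np.save("w1.npy",np.r_[o["tcp_pos"],o["orientation"]])
E
```

```text
t 1.6 tcp [ 0.4939 -0.1454  0.2907] yaw y 98.21 tipaxis [-0.008  0.005 -1.   ] F [-1.42 -1.18  0.39] w 0.03
shift [ 0.1057 -0.0025  0.0026] turn 0.21 q [ 0.51  0.4  -0.42  2.01  0.22  0.78  0.1 ]
```

View pics/w1.png

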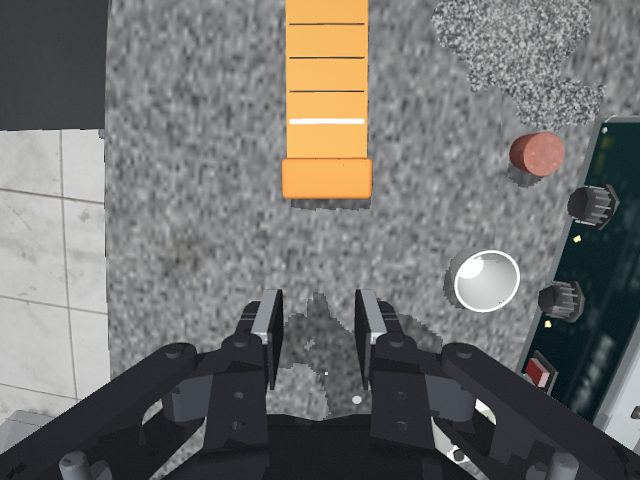

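```bash
python3 - <<'E'
from h import *
a=np.load("w1.npy");o=dict(tcp_pos=a[:3],orientation=a[3:])
P=ray("wrist",[[283,197],[371,197],[288,121],[365,121],[455,280],[520,280],[511,155]],[.03,.03,.0171,.0171,.035,.035,.024],o)
M=R.from_rotvec(a[3:]).as_matrix()
print(P.round(4),"\ntool coords\n",((P-a[:3])@M).round(4))
d=((P[2]+P[3])/2-(P[0]+P[1])/2)[:2];print(np.degrees(np.arctan2(d[1],d[0])))
E
```

```text
[[ 0.4648 -0.1161  0.03  ]
 [ 0.5186 -0.1083  0.03  ]
 [ 0.4612 -0.0706  0.0171]
 [ 0.5085 -0.0638  0.0171]
 [ 0.5818 -0.1528  0.035 ]
 [ 0.6252 -0.1469  0.035 ]
 [ 0.602  -0.0698  0.024 ]] 
tool coords
 [[ 0.2611  0.0316 -0.0226]
 [ 0.2607  0.0317  0.0317]
 [ 0.2743  0.0771 -0.0196]
 [ 0.2739  0.0771  0.0282]
 [ 0.255  -0.0214  0.0879]
 [ 0.2546 -0.0217  0.1317]
 [ 0.2662  0.0579  0.1199]]
98.6616806604634
```

Call:
{"api": "servo_tool", "payload": {
  "motion": [
    [0.03,-0.002,0.0045,0,0.3],
    [0.06,-0.002,0.0045,0,0.3],
    [0.09,-0.002,0.0045,0,0.3],
    [0.104,-0.002,0.0045,0,0.3],
    [0.104,-0.002,0.0045,0,0.3]
  ]
}}

```text
clock: 2.15
tcp_pos: [0.4985, -0.1481, 0.1884]
orientation: [-0.107, 1.575, 0.113]
contact_force: [-0.3, -0.2, 0.2]
grip_width: 0.0304
```

```bash
python3 g.py "[.496,-.147,.185]" 98.2
```

```text
t 2.15 tcp [ 0.4985 -0.1481  0.1884] yaw y 98.03 tipaxis [-0.007  0.003 -1.   ] F [-0.35 -0.16  0.2 ] w 0.0304
shift [ 0.0035  0.0015 -0.0023] turn -0.17 q [ 0.45  0.57 -0.35  2.05  0.34  0.58  0.01]
```

Call:
{"api": "servo_tool", "payload": {
  "motion": [
    [0.002,0.008,0,0,0.3],
    [0.003,0.014,0,0,0.3],
    [0.003,0.02,0,0,0.3],
    [0.003,0.025,0,0,0.3],
    [0.003,0.03,0,0,0.3],
    [0.003,0.035,0,0,0.3],
    [0.003,0.04,0,0,0.3],
    [0.003,0.045,0,0,0.3]
  ]
}}

```text
clock: 2.95
tcp_pos: [0.4922, -0.1033, 0.1857]
orientation: [-0.107, 1.575, 0.113]
contact_force: [-0.6, -3.1, 1.7]
grip_width: 0.0298
```

```bash
cat > m.py <<'E'
from h import *
import sys
o=get_obs();im=grab_frame("wrist");cv2.imwrite(f"pics/{sys.argv[1]}.png",im[:,:,::-1])
a=np.r_[o["tcp_pos"],o["orientation"]];np.save(sys.argv[1]+".npy",a)
M=R.from_rotvec(a[3:]).as_matrix();print(a[:3].round(4),"yaw",np.degrees(np.arctan2(M[1,1],M[0,1])).round(2),"F tool",(M.T@o["contact_force"]).round(2))
m=orange(im);cs,_=cv2.findContours(m,0,2)
for c in sorted(cs,key=cv2.contourArea)[-3:]:print(cv2.contourArea(c),cv2.boundingRect(c))
E
python3 m.py w2
```

```text
[ 0.4922 -0.1033  0.1857] yaw 98.02 F tool [-1.68 -3.03 -1.01]
0.0 (256, 238, 3, 1)
0.5 (386, 297, 3, 3)
580.5 (242, 227, 151, 14)
```

View pics/w2.png

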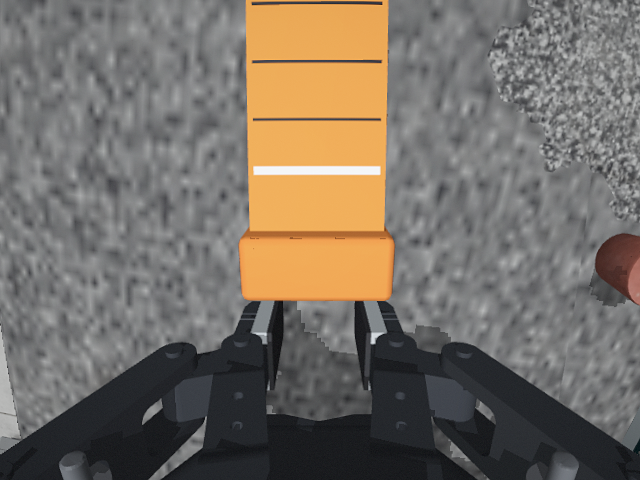

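```bash
cat > p.py <<'E'
from h import *
import sys
a=np.load(sys.argv[1]+".npy");o=dict(tcp_pos=a[:3],orientation=a[3:])
M=R.from_rotvec(a[3:]).as_matrix()
P=ray("wrist",eval(sys.argv[2]),eval(sys.argv[3]),o)
print(P.round(4),"\ntool\n",((P-a[:3])@M).round(4))
E
python3 p.py w2 "[[254,171],[380,171],[240,300],[393,300],[252,119],[381,119]]" "[.0171,.0171,.03,.03,.0148,.0148]"
python3 - <<'E'
from h import *
im=grab_frame("top");m=cv2.cvtColor(im[225:290,240:340],cv2.COLOR_RGB2BGR);cv2.imwrite("pics/t2.png",cv2.resize(m,None,fx=6,fy=6,interpolation=cv2.INTER_CUBIC))
E
```

```text
[[ 0.459  -0.0491  0.0171]
 [ 0.5044 -0.0427  0.0171]
 [ 0.4602 -0.0947  0.03  ]
 [ 0.5155 -0.0868  0.03  ]
 [ 0.4561 -0.031   0.0148]
 [ 0.5018 -0.0246  0.0148]] 
tool
 [[ 0.169   0.0576 -0.0242]
 [ 0.1687  0.0576  0.0216]
 [ 0.156   0.0123 -0.0295]
 [ 0.1556  0.0125  0.0264]
 [ 0.1714  0.0759 -0.0246]
 [ 0.1711  0.0759  0.0216]]
```

Call:
{"api": "servo_tool", "payload": {
  "motion": [
    [0,0.006,0,0,0.3],
    [0,0.012,0,0,0.3],
    [0,0.018,0,0,0.3],
    [0,0.023,0,0,0.3],
    [0,0.028,0,0,0.3],
    [0,0.032,0,0,0.3],
    [0,0.036,0,0,0.3],
    [0,0.04,0,0,0.3]
  ]
}}

```text
clock: 3.85
tcp_pos: [0.4864, -0.0627, 0.1858]
orientation: [-0.107, 1.575, 0.115]
contact_force: [-0.8, -0.9, -0.8]
grip_width: 0.0301
```

Call:
{"api": "servo_tool", "payload": {
  "motion": [
    [0,0.004,0,0,0.3],
    [0,0.008,0,0,0.3],
    [0,0.012,0,0,0.3],
    [0,0.016,0,0,0.3],
    [0,0.02,0,0,0.3],
    [0,0.024,0,0,0.3],
    [0,0.027,0,0,0.3],
    [0,0.03,0,0,0.3]
  ]
}}

```text
clock: 4.65
tcp_pos: [0.4821, -0.0339, 0.1859]
orientation: [-0.108, 1.576, 0.112]
contact_force: [2.0, -5.8, -1.7]
grip_width: 0.0295
```

```bash
python3 m.py w3; python3 g.py "[.496,-.147,.1857]" 98
```

```text
[ 0.4821 -0.0339  0.1859] yaw 98.03 F tool [ 1.68 -6.07  1.17]
15.0 (390, 248, 4, 47)
828.5 (241, 228, 154, 19)
5861.0 (248, 66, 139, 52)
t 4.7 tcp [ 0.4821 -0.0332  0.1859] yaw y 98.06 tipaxis [-0.008  0.003 -1.   ] F [ 0.16 -2.74 -1.8 ] w 0.0298
shift [-0.0003 -0.1146 -0.0021] turn 0.06 q [ 0.23  0.53 -0.35  2.14  0.34  0.53 -0.23]
```

View pics/w3.png

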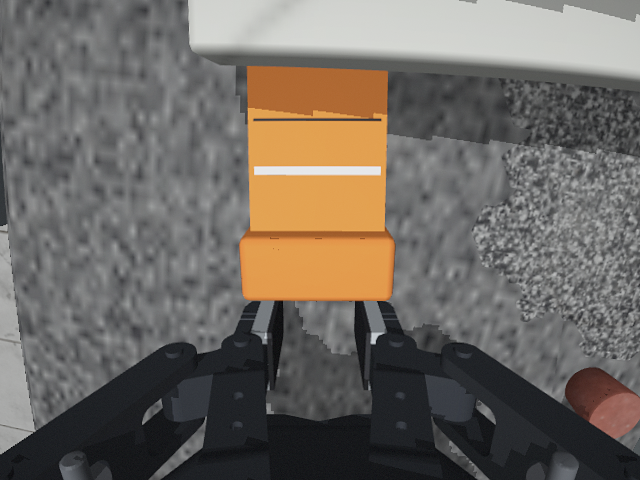

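```bash
python3 p.py w3 "[[254,171],[380,171],[249,66],[318,68],[386,70]]" "[.0171,.0171,.0215,.0217,.022]"; python3 - <<'E'
from h import *
im=cv2.imread("pics/w3.png").astype(int)
for c in (260,300,340,380): print(c,im[30:80:2,c].tolist())
E
```

```text
[[0.4487 0.0201 0.0171]
 [0.4942 0.0265 0.0171]
 [0.4443 0.0551 0.0215]
 [0.4671 0.0575 0.0217]
 [0.4895 0.0601 0.022 ]] 
tool
 [[ 0.1692  0.0576 -0.0243]
 [ 0.1689  0.0576  0.0216]
 [ 0.1649  0.0929 -0.0238]
 [ 0.1645  0.092  -0.0009]
 [ 0.1641  0.0915  0.0216]]
260 [[194, 198, 196], [196, 200, 198], [197, 202, 200], [200, 204, 202], [202, 206, 204], [204, 208, 206], [206, 210, 208], [199, 203, 201], [184, 189, 187], [170, 174, 172], [152, 156, 154], [131, 134, 133], [112, 115, 113], [91, 94, 93], [90, 92, 91], [88, 91, 89], [87, 90, 89], [89, 90, 87], [60, 99, 151], [49, 103, 174], [50, 104, 175], [50, 104, 175], [51, 105, 175], [49, 103, 174], [50, 103, 174]]
300 [[210, 212, 212], [209, 212, 211], [210, 213, 211], [210, 213, 212], [210, 214, 213], [210, 214, 213], [211, 214, 213], [209, 213, 212], [198, 201, 200], [181, 185, 183], [166, 170, 168], [149, 151, 150], [123, 127, 124], [103, 107, 104], [89, 92, 91], [88, 92, 90], [90, 92, 91], [90, 91, 91], [89, 88, 83], [49, 104, 178], [50, 104, 175], [50, 103, 175], [50, 105, 175], [51, 105, 175], [52, 106, 176]]
340 [[209, 213, 211], [209, 214, 211], [210, 214, 212], [209, 214, 211], [209, 214, 211], [211, 215, 214], [211, 214, 212], [211, 214, 213], [208, 211, 210], [195, 198, 196], [179, 183, 181], [162, 165, 163], [143, 147, 146], [118, 122, 120], [96, 99, 98], [89, 91, 91], [91, 93, 92], [89, 92, 91], [89, 90, 89], [80, 93, 102], [52, 105, 176], [49, 103, 173], [51, 104, 174], [52, 105, 175], [52, 106, 175]]
380 [[208, 212, 211], [209, 212, 211], [209, 212, 211], [209, 213, 211], [209, 212, 211], [209, 213, 211], [209, 214, 212], [210, 215, 213], [210, 214, 213], [206, 211, 208], [194, 198, 197], [178, 182, 180], [162, 165, 163], [140, 143, 141], [116, 120, 116], [95, 98, 96], [88, 92, 90], [88, 90, 88], [88, 90, 90], [89, 91, 90], [76, 95, 129], [50, 105, 176], [50, 104, 174], [49, 104, 175], [50, 104, 173]]
```

Call:
{"api": "servo_tool", "payload": {
  "motion": [
    [0,0.003,0.0005,0,0.3],
    [0,0.006,0.0005,0,0.3],
    [0,0.009,0.0005,0,0.3],
    [0,0.012,0.0005,0,0.3],
    [0,0.015,0.0005,0,0.3],
    [0,0.018,0.0005,0,0.3],
    [0,0.02,0.0005,0,0.3],
    [0,0.02,0.0005,0,0.3]
  ]
}}

```text
clock: 5.5
tcp_pos: [0.4797, -0.0137, 0.1859]
orientation: [-0.108, 1.576, 0.113]
contact_force: [-0.5, -3.5, -2.2]
grip_width: 0.0297
```

```bash
python3 m.py w4; python3 g.py "[.496,-.147,.1857]" 98; python3 - <<'E'
from h import *
im=cv2.imread("pics/w4.png").astype(int)
for c in (260,300,340,380): print(c,im[70:190:5,c].tolist())
E
```

```text
[ 0.4797 -0.0137  0.1859] yaw 98.03 F tool [ 2.17 -3.37 -0.91]
21.0 (390, 242, 5, 53)
846.0 (242, 228, 151, 13)
4418.5 (249, 130, 137, 45)
t 5.55 tcp [ 0.4797 -0.0137  0.1859] yaw y 98.03 tipaxis [-0.008  0.003 -1.   ] F [ 0.23 -3.78 -1.65] w 0.0299
shift [-0.0003 -0.1343 -0.0025] turn 0.03 q [ 0.18  0.53 -0.35  2.15  0.34  0.53 -0.28]
260 [[210, 214, 212], [208, 213, 211], [208, 213, 210], [206, 210, 208], [202, 206, 205], [199, 203, 201], [199, 203, 201], [198, 201, 200], [202, 205, 203], [205, 210, 208], [193, 198, 196], [152, 155, 153], [51, 107, 176], [53, 107, 177], [51, 106, 177], [53, 107, 177], [52, 107, 176], [53, 108, 177], [53, 108, 178], [61, 113, 178], [236, 234, 233], [103, 171, 227], [82, 162, 227], [82, 162, 227]]
300 [[186, 189, 188], [192, 195, 194], [200, 204, 202], [206, 210, 208], [208, 212, 210], [210, 215, 213], [211, 214, 213], [213, 216, 215], [213, 216, 215], [213, 217, 215], [211, 214, 213], [169, 173, 171], [101, 100, 91], [52, 107, 177], [52, 107, 177], [51, 107, 177], [53, 108, 178], [52, 106, 177], [53, 108, 177], [44, 103, 178], [235, 233, 232], [96, 168, 226], [82, 162, 227], [82, 162, 227]]
340 [[209, 213, 211], [211, 214, 213], [211, 214, 213], [211, 215, 214], [211, 215, 213], [212, 216, 214], [213, 216, 214], [214, 218, 215], [213, 217, 214], [214, 218, 216], [214, 218, 217], [184, 188, 186], [125, 127, 125], [51, 106, 177], [50, 105, 176], [52, 106, 177], [51, 105, 177], [52, 107, 177], [53, 107, 178], [42, 102, 178], [234, 232, 231], [97, 168, 227], [82, 162, 227], [82, 161, 227]]
380 [[210, 213, 212], [211, 214, 213], [210, 213, 212], [212, 215, 214], [211, 215, 214], [212, 216, 214], [212, 216, 214], [212, 216, 215], [213, 217, 215], [213, 216, 214], [213, 217, 215], [199, 204, 203], [156, 160, 158], [51, 106, 176], [50, 105, 177], [52, 106, 177], [50, 105, 176], [53, 107, 178], [52, 106, 178], [48, 104, 177], [164, 168, 176], [136, 184, 230], [79, 160, 226], [82, 161, 227]]
```

```bash
python3 p.py w4 "[[260,126],[300,128.5],[340,131],[380,132.5]]*2" "[.025]*4+[.045]*4"
python3 - <<'E'
from h import *
im=grab_frame("top");cv2.imwrite("pics/top4.png",im[:,:,::-1])
cv2.imwrite("pics/c4.png",cv2.resize(im[170:295,170:350,::-1],None,fx=4.4,fy=4.4,interpolation=cv2.INTER_CUBIC))
E
```

```text
[[0.448  0.0566 0.025 ]
 [0.4614 0.0576 0.025 ]
 [0.4747 0.0586 0.025 ]
 [0.4881 0.0601 0.025 ]
 [0.4512 0.0568 0.045 ]
 [0.4625 0.0577 0.045 ]
 [0.4738 0.0586 0.045 ]
 [0.4851 0.0598 0.045 ]] 
tool
 [[ 0.1613  0.0734 -0.0203]
 [ 0.1612  0.0725 -0.0069]
 [ 0.1611  0.0717  0.0065]
 [ 0.161   0.0713  0.0199]
 [ 0.1413  0.0733 -0.0173]
 [ 0.1412  0.0725 -0.006 ]
 [ 0.1411  0.0718  0.0053]
 [ 0.141   0.0715  0.0167]]
```

View pics/c4.png

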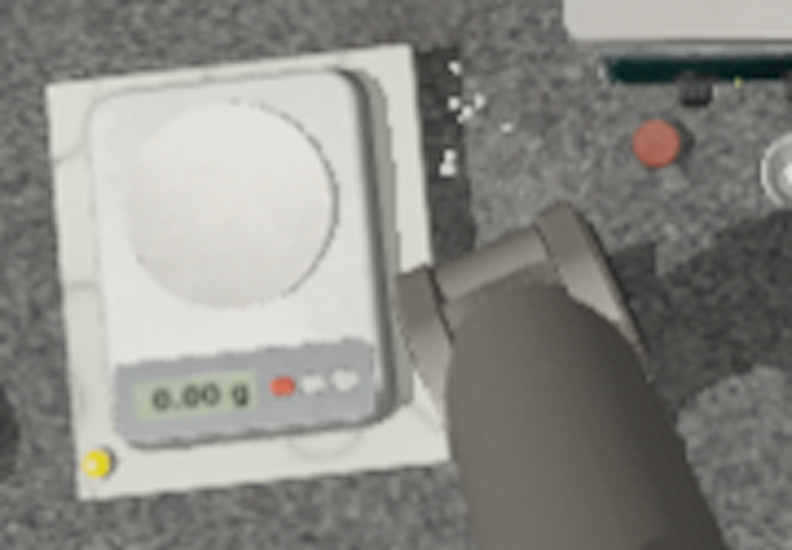

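Call:
{"api": "servo_tool", "payload": {
  "motion": [
    [0,0.002,0.0003,0,0.3],
    [0,0.004,0.0003,0,0.3],
    [0,0.006,0.0003,0,0.3],
    [0,0.008,0.0003,0,0.3],
    [0,0.009,0.0003,0,0.3],
    [0,0.01,0.0003,0,0.3],
    [0,0.01,0.0003,0,0.3]
  ]
}}

```text
clock: 6.3
tcp_pos: [0.4786, -0.0046, 0.1859]
orientation: [-0.108, 1.576, 0.111]
contact_force: [0.8, -6.3, -1.7]
grip_width: 0.0301
```

```bash
cat > e.py <<'E'
from h import *
import sys
a=np.load(sys.argv[1]+".npy");o=dict(tcp_pos=a[:3],orientation=a[3:]);im=cv2.imread(f"pics/{sys.argv[1]}.png")
sat=cv2.cvtColor(im,cv2.COLOR_BGR2HSV)[:,:,1]
px=[[c,np.argmax(sat[60:230,c]>110)+60] for c in (260,280,300,320,340,360,380)]
M=R.from_rotvec(a[3:]).as_matrix();print(px)
for z in(.026,.04,.05):print(z,((ray("wrist",px,[z]*7,o)-a[:3])@M)[:,1].round(4))
w=[np.argmax((sat[60:230,c]<40)&(im[60:230,c,2]>215)&(np.arange(60,230)>dict(px)[c]+4)) +60 for c in dict(px)];print(w)
E
python3 m.py w5;python3 e.py w4; python3 e.py w5
```

```text
[ 0.4786 -0.0046  0.1859] yaw 97.98 F tool [ 1.66 -6.4  -0.04]
3.0 (336, 188, 7, 5)
877.0 (241, 228, 154, 73)
2347.0 (249, 161, 137, 37)
[[260, np.int64(129)], [280, np.int64(130)], [300, np.int64(131)], [320, np.int64(132)], [340, np.int64(132)], [360, np.int64(133)], [380, np.int64(134)]]
0.026 [0.0724 0.0721 0.0717 0.0714 0.0714 0.0711 0.0708]
0.04 [0.0724 0.0721 0.0718 0.0715 0.0715 0.0712 0.071 ]
0.05 [0.0724 0.0721 0.0719 0.0716 0.0716 0.0714 0.0711]
[np.int64(170), np.int64(167), np.int64(170), np.int64(172), np.int64(169), np.int64(172), np.int64(60)]
[[260, np.int64(161)], [280, np.int64(162)], [300, np.int64(163)], [320, np.int64(163)], [340, np.int64(164)], [360, np.int64(165)], [380, np.int64(175)]]
0.026 [0.0619 0.0615 0.0612 0.0612 0.0609 0.0606 0.0572]
0.04 [0.0631 0.0627 0.0624 0.0624 0.0621 0.0618 0.0589]
0.05 [0.0639 0.0636 0.0633 0.0633 0.063  0.0628 0.0601]
[np.int64(60), np.int64(60), np.int64(60), np.int64(60), np.int64(60), np.int64(60), np.int64(60)]
```

Call:
{"api": "servo_tool", "payload": {
  "motion": [
    [0,0.0013,0,0,0.3],
    [0,0.0025,0,0,0.3],
    [0,0.0035,0,0,0.3],
    [0,0.0035,0,0,0.3]
  ]
}}

```text
clock: 6.75
tcp_pos: [0.4782, -0.0028, 0.1859]
orientation: [-0.108, 1.577, 0.108]
contact_force: [1.4, -8.5, -1.3]
grip_width: 0.03
```

```bash
python3 m.py w6;python3 e.py w6
```

```text
[ 0.4782 -0.0028  0.1859] yaw 97.88 F tool [ 1.33 -8.6   0.25]
47.5 (327, 242, 68, 59)
833.5 (241, 228, 152, 13)
2636.0 (250, 167, 135, 35)
[[260, np.int64(175)], [280, np.int64(175)], [300, np.int64(175)], [320, np.int64(175)], [340, np.int64(175)], [360, np.int64(175)], [380, np.int64(175)]]
0.026 [0.0572 0.0572 0.0572 0.0572 0.0572 0.0572 0.0572]
0.04 [0.0588 0.0588 0.0588 0.0588 0.0588 0.0588 0.0589]
0.05 [0.06   0.06   0.06   0.06   0.06   0.06   0.0601]
[np.int64(60), np.int64(60), np.int64(60), np.int64(60), np.int64(60), np.int64(60), np.int64(60)]
```

```bash
cat > t.py <<'E'
from h import *
import sys
n=sys.argv[1];im=grab_frame("top");cv2.imwrite(f"pics/{n}.png",im[:,:,::-1])
g=cv2.cvtColor(im,cv2.COLOR_RGB2GRAY)
f=lambda p:cv2.cvtColor(cv2.imread(f"pics/{p}.png"),cv2.COLOR_BGR2GRAY)
for ref in sys.argv[2:]:
    r=f(ref);pts=np.float32([[193,275],[182,188],[190,270],[200,255],[207,262],[230,253],[233,257],[240,258],[188,282],[181,190]])
    pts=cv2.goodFeaturesToTrack(r,40,.02,5,mask=cv2.rectangle(np.zeros_like(r),(180,180),(250,284),255,-1))
    q,s,_=cv2.calcOpticalFlowPyrLK(r,g,pts,None,winSize=(9,9));b,_,_=cv2.calcOpticalFlowPyrLK(g,r,q,None,winSize=(9,9))
    ok=(np.linalg.norm((b-pts)[:,0],axis=1)<.1);d=(q-pts)[ok,0];p=pts[ok,0]
    top=(p[:,0]>198)&(p[:,0]<257)&(p[:,1]>186)&(p[:,1]<270)
    print(ref,"balance",np.median(d[top],0).round(3),top.sum(),"slab",np.median(d[~top],0).round(3),(~top).sum())
E
python3 t.py top6 top0 top4
```

```text
top0 balance [-1.203 -0.756] 7 slab [-0.342 -0.28 ] 20
top4 balance [-0.326 -0.17 ] 11 slab [-0.104 -0.056] 27
```

Call:
{"api": "servo_tool", "payload": {
  "motion": [
    [0,0.001,0,0,0.3],
    [0,0.002,0,0,0.3],
    [0,0.002,0,0,0.3],
    [0,0.002,0,0,0.3]
  ]
}}

```text
clock: 7.25
tcp_pos: [0.4781, -0.0023, 0.186]
orientation: [-0.108, 1.577, 0.105]
contact_force: [1.5, -8.5, -1.2]
grip_width: 0.0296
```

```bash
python3 t.py top7 top0 top4 top6; python3 m.py w7
```

```text
top0 balance [-1.205 -0.748] 7 slab [-0.344 -0.283] 20
top4 balance [-0.319 -0.163] 11 slab [-0.095 -0.055] 27
top6 balance [-0.006  0.003] 11 slab [0.001 0.001] 29
[ 0.4781 -0.0023  0.186 ] yaw 97.79 F tool [ 1.38 -8.47 -0.4 ]
30.5 (319, 296, 71, 5)
827.5 (241, 228, 154, 20)
2770.0 (250, 168, 135, 35)
```

Call:
{"api": "servo_tool", "payload": {
  "motion": [
    [0,0.0015,0,0,0.3],
    [0,0.003,0,0,0.3],
    [0,0.003,0,0,0.3],
    [0,0.003,0,0,0.3]
  ]
}}

```text
clock: 7.75
tcp_pos: [0.4778, -0.0011, 0.186]
orientation: [-0.108, 1.577, 0.102]
contact_force: [0.8, -9.1, -0.9]
grip_width: 0.0301
```

```bash
python3 t.py top8 top0 top4 top7; python3 m.py w8
```

```text
top0 balance [-1.209 -0.758] 8 slab [-0.33  -0.247] 18
top4 balance [-0.321 -0.176] 11 slab [-0.096 -0.036] 27
top7 balance [-0.014 -0.003] 12 slab [-0.004  0.001] 28
[ 0.4779 -0.0011  0.186 ] yaw 97.67 F tool [ 1.29 -9.52  0.66]
3.0 (276, 299, 8, 2)
916.5 (241, 228, 154, 73)
2916.0 (250, 171, 135, 34)
```

```bash
python3 - <<'E'
from h import *
im=cv2.imread("pics/w8.png");cv2.imwrite("pics/w8c.png",cv2.resize(im[120:260,220:420],None,fx=4,fy=4,interpolation=cv2.INTER_CUBIC))
E
```

```text
(no output)
```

View pics/w8c.png

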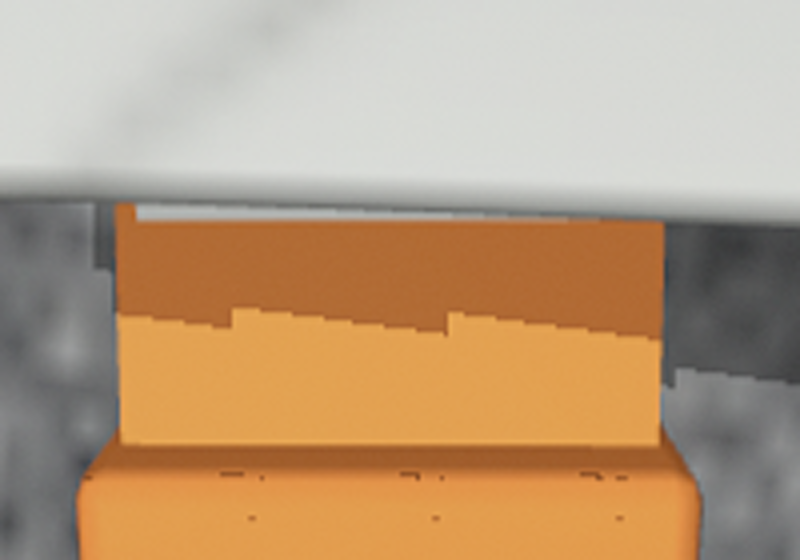

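```bash
python3 p.py w8 "[[315,172.2],[315,172.2],[315,172.2],[315,171.5]]" "[.04,.045,.05,.0171]"
```

```text
[[0.4668 0.0571 0.04  ]
 [0.4668 0.0577 0.045 ]
 [0.4668 0.0583 0.05  ]
 [0.4667 0.0547 0.0171]] 
tool
 [[ 0.1458  0.0597 -0.0018]
 [ 0.1408  0.0602 -0.0018]
 [ 0.1358  0.0608 -0.0017]
 [ 0.1687  0.0574 -0.002 ]]
```

Call:
{"api": "servo_tool", "payload": {
  "motion": [
    [0,0.0015,0,0,0.3],
    [0,0.003,0,0,0.3],
    [0,0.003,0,0,0.3],
    [0,0.003,0,0,0.3]
  ]
}}

```text
clock: 8.25
tcp_pos: [0.4776, -0.0002, 0.186]
orientation: [-0.109, 1.578, 0.098]
contact_force: [1.7, -10.5, -2.2]
grip_width: 0.0302
```

```bash
python3 t.py top9 top0 top4 top6 top8; python3 m.py w9
```

```text
top0 balance [-1.236 -0.769] 7 slab [-0.353 -0.278] 20
top4 balance [-0.349 -0.188] 11 slab [-0.146 -0.068] 26
top6 balance [-0.058 -0.006] 11 slab [-0.018 -0.002] 28
top8 balance [-0.018 -0.008] 14 slab [-0.017 -0.   ] 26
[ 4.776e-01 -2.000e-04  1.860e-01] yaw 97.55 F tool [ -0.18 -11.17  -0.42]
33.5 (287, 297, 103, 4)
899.5 (241, 228, 154, 68)
3098.5 (250, 174, 135, 32)
```

Call:
{"api": "servo_tool", "payload": {
  "motion": [
    [0,-0.005,0,0,0.3],
    [0,-0.015,0,0,0.3],
    [0,-0.03,0,0,0.3],
    [0,-0.045,0,0,0.3],
    [-0.03,-0.05,0,0,0.3],
    [-0.06,-0.05,0,0,0.3],
    [-0.09,-0.05,0,0,0.3],
    [-0.1,-0.05,0,0,0.3]
  ]
}}

```text
clock: 9.15
tcp_pos: [0.4861, -0.0489, 0.289]
orientation: [-0.109, 1.573, 0.099]
contact_force: [1.1, -1.1, 0.2]
grip_width: 0.0297
```

```bash
python3 t.py top10 top0 top8 top9; python3 m.py w10; python3 - <<'E'
from h import *
im=cv2.imread("pics/w10.png");cv2.imwrite("pics/w10c.png",cv2.resize(im[0:220,170:450],None,fx=2.7,fy=2.7,interpolation=cv2.INTER_CUBIC))
E
```

```text
top0 balance [-1.232 -0.763] 9 slab [-0.322 -0.289] 21
top8 balance [-0.035 -0.002] 13 slab [-0.014 -0.015] 26
top9 balance [-0.002  0.003] 12 slab [ 0.021 -0.03 ] 27
[ 0.4861 -0.0489  0.2892] yaw 97.55 F tool [ 0.05  0.16 -0.12]
0.0 (273, 66, 1, 6)
14.5 (269, 110, 92, 39)
73.5 (272, 60, 83, 6)
```

View pics/w10c.png

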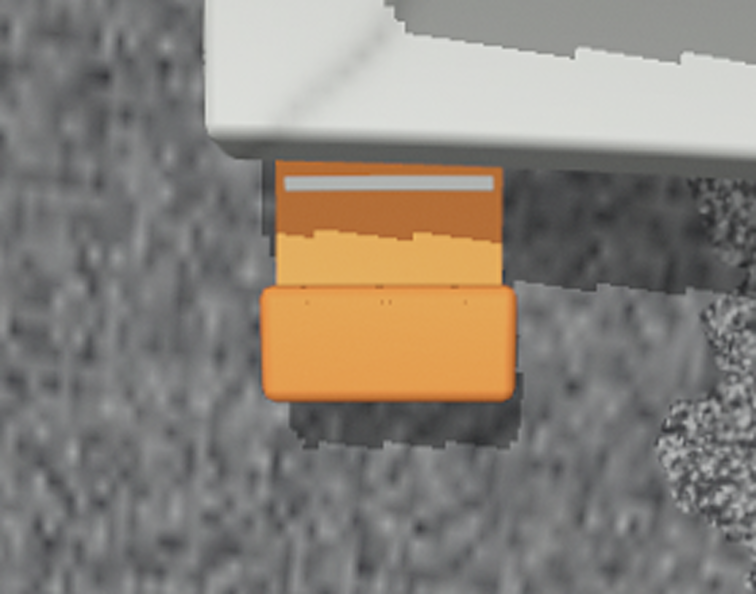

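```bash
python3 p.py w10 "[[170+370/2.7,162.5/2.7],[170+285/2.7,183.5/2.7],[170+493/2.7,182.5/2.7],[170+280/2.7,160.5/2.7],[170+500/2.7,165.5/2.7],[170+265/2.7,400/2.7],[170+512/2.7,400/2.7],[170+370/2.7,134/2.7],[170+370/2.7,141/2.7]]" "[.026,.0171,.0171,.026,.026,.03,.03,.052,.047]"
python3 - <<'E'
from h import *
im=cv2.imread("pics/w10.png").astype(int)
print(im[44:75,307].tolist())
E
```

```text
[[0.4634 0.0579 0.026 ]
 [0.4448 0.0526 0.0171]
 [0.4903 0.0587 0.0171]
 [0.4444 0.0559 0.026 ]
 [0.4907 0.061  0.026 ]
 [0.4468 0.006  0.03  ]
 [0.5005 0.0131 0.03  ]
 [0.4641 0.059  0.052 ]
 [0.464  0.0586 0.047 ]] 
tool
 [[ 0.2625  0.1106 -0.0072]
 [ 0.2715  0.1078 -0.0263]
 [ 0.2713  0.108   0.0196]
 [ 0.2626  0.1112 -0.0263]
 [ 0.2623  0.1101  0.0203]
 [ 0.2589  0.0613 -0.0305]
 [ 0.2586  0.0613  0.0236]
 [ 0.2365  0.1114 -0.0065]
 [ 0.2415  0.1111 -0.0066]]
[[216, 221, 218], [217, 221, 219], [216, 220, 218], [210, 214, 211], [195, 199, 197], [179, 182, 181], [162, 165, 164], [141, 143, 143], [121, 124, 122], [99, 102, 100], [92, 94, 92], [90, 92, 91], [92, 94, 93], [91, 94, 93], [92, 93, 91], [88, 92, 93], [73, 101, 142], [52, 109, 182], [54, 108, 179], [50, 107, 178], [63, 115, 178], [155, 163, 177], [178, 180, 176], [174, 177, 175], [175, 178, 176], [181, 182, 177], [115, 135, 160], [54, 107, 178], [54, 109, 180], [57, 111, 180], [56, 109, 179]]
```

```bash
python3 g.py "[.4776,-.0002,.186]" 97.55; python3 g.py "[.4790,-.0102,.186]" 97.55
```

```text
t 9.25 tcp [ 0.4857 -0.049   0.2876] yaw y 97.55 tipaxis [-0.006 -0.007 -1.   ] F [-0.27 -0.89 -0.2 ] w 0.0295
shift [ 0.1012  0.0501 -0.0009] turn -0.0 q [ 0.33  0.36 -0.42  2.08  0.23  0.75 -0.11]
t 9.25 tcp [ 0.4857 -0.049   0.2876] yaw y 97.55 tipaxis [-0.006 -0.007 -1.   ] F [-0.27 -0.89 -0.2 ] w 0.0295
shift [ 0.1013  0.04   -0.0008] turn -0.0 q [ 0.33  0.36 -0.42  2.08  0.23  0.75 -0.11]
```

Call:
{"api": "servo_tool", "payload": {
  "motion": [
    [0.04,0.01,0,0,0.3],
    [0.08,0.02,0,0,0.3],
    [0.101,0.025,0,0,0.3],
    [0.101,0.03,-0.001,0,0.3],
    [0.101,0.036,-0.001,0,0.3],
    [0.101,0.04,-0.001,0,0.3],
    [0.101,0.043,-0.001,0,0.3],
    [0.101,0.043,-0.001,0,0.3]
  ]
}}

```text
clock: 10.05
tcp_pos: [0.4788, -0.0068, 0.1872]
orientation: [-0.109, 1.573, 0.098]
contact_force: [-0.7, -0.0, 0.1]
grip_width: 0.0299
```

```bash
python3 g.py "[.4775,.0008,.186]" 97.55; python3 t.py top11 top10
```

```text
t 10.05 tcp [ 0.4788 -0.0068  0.1872] yaw y 97.57 tipaxis [-0.004 -0.007 -1.   ] F [-0.69 -0.03  0.15] w 0.0299
shift [ 0.0012  0.0078 -0.0003] turn 0.02 q [ 0.17  0.52 -0.35  2.15  0.36  0.53 -0.32]
top10 balance [ 0.016 -0.009] 12 slab [-0.007  0.015] 28
```

Call:
{"api": "servo_tool", "payload": {
  "motion": [
    [0.001,0.003,0,0,0.3],
    [0.001,0.005,0,0,0.3],
    [0.001,0.007,0,0,0.3],
    [0.001,0.008,0,0,0.3],
    [0.001,0.009,0,0,0.3],
    [0.001,0.0095,0,0,0.3],
    [0.001,0.0095,0,0,0.3]
  ]
}}

```text
clock: 10.8
tcp_pos: [0.4778, 0.0003, 0.1861]
orientation: [-0.11, 1.573, 0.095]
contact_force: [1.7, -7.0, 2.0]
grip_width: 0.03
```

```bash
python3 t.py top12 top0 top10 top11; python3 g.py "[.4775,.0008,.186]" 97.55
```

```text
top0 balance [-1.254 -0.766] 9 slab [-0.369 -0.293] 20
top10 balance [ 0.007 -0.004] 12 slab [-0.016  0.014] 26
top11 balance [-0.004 -0.   ] 12 slab [-0.001  0.001] 28
t 10.85 tcp [4.778e-01 3.000e-04 1.861e-01] yaw y 97.44 tipaxis [-0.004 -0.01  -1.   ] F [ 1.42 -6.51  1.78] w 0.0301
shift [ 0.0001  0.0005 -0.0002] turn -0.11 q [ 0.15  0.52 -0.34  2.15  0.36  0.52 -0.34]
```

Call:
{"api": "servo_tool", "payload": {
  "motion": [
    [0,0.001,0,0,0.3],
    [0,0.002,0,0,0.3],
    [0,0.003,0,0,0.3],
    [0,0.003,0,0,0.3]
  ]
}}

```text
clock: 11.25
tcp_pos: [0.4777, 0.0009, 0.1861]
orientation: [-0.11, 1.573, 0.09]
contact_force: [1.8, -9.3, 1.0]
grip_width: 0.0298
```

```bash
python3 t.py top13 top0 top10 top12; python3 m.py w13; python3 -c "
from h import *
im=cv2.imread('pics/w13.png').astype(int);print(im[160:184:1,315,0].tolist());im=cv2.imread('pics/w9.png').astype(int);print(im[160:184:1,315,0].tolist())"
```

```text
top0 balance [-1.238 -0.768] 7 slab [-0.361 -0.288] 22
top10 balance [-0.001 -0.001] 11 slab [-0.017  0.015] 26
top12 balance [-0.014  0.002] 12 slab [-0.     0.002] 28
[0.4777 0.0009 0.1862] yaw 97.32 F tool [ -1.29 -10.4   -0.18]
50.5 (242, 297, 140, 4)
909.5 (238, 227, 154, 73)
3176.5 (246, 175, 136, 31)
[214, 215, 215, 215, 215, 216, 215, 208, 200, 192, 182, 172, 161, 147, 127, 91, 58, 50, 51, 51, 52, 51, 50, 52]
[215, 215, 214, 214, 216, 214, 209, 201, 191, 182, 172, 162, 149, 129, 95, 57, 52, 52, 53, 52, 53, 53, 53, 52]
```

Call:
{"api": "servo_tool", "payload": {
  "motion": [
    [0,0.001,0,0,0.3],
    [0,0.002,0,0,0.3],
    [0,0.003,0,0,0.3],
    [0,0.003,0,0,0.3]
  ]
}}

```text
clock: 11.75
tcp_pos: [0.4776, 0.0016, 0.1862]
orientation: [-0.111, 1.574, 0.086]
contact_force: [2.1, -10.7, 1.1]
grip_width: 0.0299
```

```bash
python3 t.py top14 top0 top10 top13; python3 m.py w14; python3 -c "
from h import *
im=cv2.imread('pics/w14.png').astype(int);print(im[160:184:1,315,0].tolist())"
```

```text
top0 balance [-1.195 -0.781] 6 slab [-0.361 -0.284] 20
top10 balance [-0.003 -0.001] 10 slab [-0.028  0.012] 26
top13 balance [ 0.001 -0.001] 14 slab [-0.002 -0.002] 26
[0.4776 0.0016 0.1862] yaw 97.2 F tool [ -1.76 -11.96   0.87]
62.0 (242, 297, 145, 4)
913.5 (239, 227, 153, 69)
2977.0 (246, 176, 136, 30)
[213, 215, 215, 215, 215, 215, 215, 213, 207, 197, 189, 179, 169, 157, 141, 119, 83, 51, 49, 53, 54, 51, 51, 50]
```

Call:
{"api": "servo_tool", "payload": {
  "motion": [
    [0,-0.005,0,0,0.3],
    [0,-0.015,0,0,0.3],
    [0,-0.03,0,0,0.3],
    [0,-0.045,0,0,0.3],
    [-0.03,-0.05,0,0,0.3],
    [-0.06,-0.05,0,0,0.3],
    [-0.09,-0.05,0,0,0.3],
    [-0.1,-0.05,0,0,0.3]
  ]
}}

```text
clock: 12.65
tcp_pos: [0.4851, -0.0462, 0.2895]
orientation: [-0.111, 1.57, 0.086]
contact_force: [-0.1, -0.3, -0.4]
grip_width: 0.0299
```

```bash
python3 m.py w15; python3 t.py top15 top10 top14; cat > q.py <<'E'
from h import *
# white-line centre and slab lower edge along columns, in tool coords
for n in ("w10","w15"):
    a=np.load(n+".npy");o=dict(tcp_pos=a[:3],orientation=a[3:]);M=R.from_rotvec(a[3:]).as_matrix()
    im=cv2.imread(f"pics/{n}.png").astype(float);e=[];w=[]
    for c in range(285,345,4):
        b=im[:,c,0];d=im[:,c,2]-b                     # R-B: grey 0, orange >100
        r0=40+np.argmax(d[40:120]>60);i=r0-1;e.append([c,i+(60-d[i])/(d[r0]-d[i])])
        s=slice(r0+1,r0+16);wt=np.clip(b[s]-70,0,None);w.append([c,(wt*np.arange(*s.indices(480))).sum()/wt.sum()])
    E=(ray("wrist",e,[.026]*len(e),o)-a[:3])@M;W=(ray("wrist",w,[.0171]*len(w),o)-a[:3])@M
    print(n,"edge",np.polyfit(E[:,2],E[:,1],1).round(4),"white",np.polyfit(W[:,2],W[:,1],1).round(4),"gap mm",((E-W)[:,1]*1000).round(2))
E
python3 q.py
```

```text
[ 0.4851 -0.0462  0.2895] yaw 97.22 F tool [ 0.37 -0.28 -0.1 ]
31.0 (334, 111, 26, 38)
41.5 (268, 147, 65, 2)
121.0 (271, 61, 83, 21)
top10 balance [-0.012  0.002] 12 slab [ 0.001 -0.003] 28
top14 balance [-0.013  0.006] 8 slab [ 0.016 -0.009] 26
w10 edge [-0.0298  0.1106] white [-0.0008  0.1081] gap mm [3.06 3.03 3.   2.94 2.88 2.72 2.73 2.57 2.58 2.48 2.49 2.37 2.35 2.23
 2.15]
w15 edge [-0.0243  0.1102] white [0.0037 0.1079] gap mm [2.89 2.8  2.69 2.61 2.53 2.54 2.43 2.44 2.3  2.27 2.12 2.12 2.09 1.99
 1.99]
```

```bash
python3 g.py "[.4790,-.0068,.186]" 97.3
```

```text
t 12.75 tcp [ 0.4848 -0.0463  0.2881] yaw y 97.2 tipaxis [-0.001 -0.016 -1.   ] F [ 0.72  0.48 -0.53] w 0.0299
shift [ 0.1014  0.0416 -0.0004] turn -0.1 q [ 0.32  0.36 -0.43  2.08  0.24  0.75 -0.13]
```

Call:
{"api": "servo_tool", "payload": {
  "motion": [
    [0.04,0.01,0,0,0.3],
    [0.08,0.02,0,0,0.3],
    [0.101,0.025,0,0,0.3],
    [0.101,0.032,0,0,0.3],
    [0.101,0.038,0,0,0.3],
    [0.101,0.042,0,0,0.3],
    [0.101,0.044,0,0,0.3],
    [0.101,0.046,0,0,0.3]
  ]
}}

```text
clock: 13.55
tcp_pos: [0.4792, -0.0023, 0.1873]
orientation: [-0.111, 1.569, 0.086]
contact_force: [0.3, 0.5, -0.3]
grip_width: 0.0297
```

```bash
python3 g.py "[.4775,.0016,.186]" 97.3; python3 t.py top16 top15
```

```text
t 13.55 tcp [ 0.4792 -0.0023  0.1873] yaw y 97.19 tipaxis [ 0.    -0.016 -1.   ] F [ 0.31  0.46 -0.33] w 0.0297
shift [ 0.0012  0.0041 -0.0012] turn -0.11 q [ 0.15  0.52 -0.35  2.15  0.38  0.53 -0.35]
top15 balance [ 0.014 -0.013] 11 slab [-0.014  0.015] 28
```

Call:
{"api": "servo_tool", "payload": {
  "motion": [
    [0.001,0.002,-0.001,0,0.3],
    [0.001,0.004,-0.001,0,0.3],
    [0.001,0.0055,-0.001,0,0.3],
    [0.001,0.0065,-0.001,0,0.3],
    [0.001,0.0075,-0.001,0,0.3],
    [0.001,0.0075,-0.001,0,0.3]
  ]
}}

```text
clock: 14.2
tcp_pos: [0.4776, 0.0023, 0.1863]
orientation: [-0.113, 1.57, 0.081]
contact_force: [2.0, -10.2, 2.6]
grip_width: 0.0298
```

```bash
python3 t.py top17 top16; python3 m.py w17; python3 g.py "[.4775,.0016,.186]" 97.3; python3 -c "
from h import *
im=cv2.imread('pics/w17.png').astype(int);print(im[160:184:1,315,0].tolist())"
```

```text
top16 balance [-0.004 -0.001] 12 slab [-0.004  0.001] 28
[0.4776 0.0023 0.1863] yaw 97.05 F tool [ -2.85 -10.22   0.14]
16.0 (240, 297, 83, 4)
963.0 (236, 226, 154, 75)
3085.5 (244, 176, 136, 30)
t 14.3 tcp [0.4776 0.0023 0.1863] yaw y 97.04 tipaxis [ 0.   -0.02 -1.  ] F [ 0.27 -9.94  2.94] w 0.0297
shift [ 0.0003 -0.0006 -0.0002] turn -0.26 q [ 0.14  0.52 -0.34  2.15  0.38  0.52 -0.37]
[214, 215, 215, 215, 215, 215, 215, 214, 209, 202, 192, 182, 174, 162, 149, 129, 93, 56, 51, 52, 52, 51, 51, 51]
```

Call:
{"api": "servo_tool", "payload": {
  "motion": [
    [0,0.001,0,0,0.3],
    [0,0.002,0,0,0.3],
    [0,0.003,0,0,0.3],
    [0,0.0037,0,0,0.3],
    [0,0.0037,0,0,0.3]
  ]
}}

```text
clock: 14.8
tcp_pos: [0.4775, 0.003, 0.1864]
orientation: [-0.114, 1.57, 0.075]
contact_force: [2.5, -12.9, 0.8]
grip_width: 0.03
```

```bash
python3 t.py top18 top16; python3 m.py w18; python3 g.py "[.4775,.0016,.186]" 97.3; python3 -c "
from h import *
im=cv2.imread('pics/w18.png').astype(int);print(im[160:184:1,315,0].tolist())"
```

```text
top16 balance [-0.007 -0.003] 11 slab [-0.001  0.001] 28
[0.4775 0.003  0.1863] yaw 96.9 F tool [ -1.8  -12.53   0.28]
14.0 (278, 299, 53, 2)
972.5 (236, 225, 154, 75)
3025.5 (243, 177, 137, 29)
t 14.9 tcp [0.4775 0.003  0.1864] yaw y 96.9 tipaxis [-0.    -0.025 -1.   ] F [  2.36 -12.01   2.01] w 0.03
shift [ 0.0004 -0.0014 -0.0002] turn -0.4 q [ 0.13  0.52 -0.34  2.15  0.39  0.53 -0.38]
[214, 214, 214, 215, 215, 215, 215, 215, 214, 208, 200, 191, 182, 172, 160, 144, 123, 83, 49, 52, 51, 52, 52, 52]
```

Call:
{"api": "servo_tool", "payload": {
  "motion": [
    [0,0.001,0,0,0.3],
    [0,0.002,0,0,0.3],
    [0,0.003,0,0,0.3],
    [0,0.004,0,0,0.3],
    [0,0.0045,0,0,0.3],
    [0,0.0045,0,0,0.3]
  ]
}}

```text
clock: 15.5
tcp_pos: [0.4772, 0.0042, 0.1864]
orientation: [-0.115, 1.571, 0.069]
contact_force: [2.5, -14.2, 2.1]
grip_width: 0.0298
```

```bash
python3 t.py top19 top16 top18; python3 m.py w19; python3 g.py "[.4775,.0016,.186]" 97.3; python3 -c "
from h import *
im=cv2.imread('pics/w19.png').astype(int);print(im[160:184:1,315,0].tolist())"
```

```text
top16 balance [-0.037 -0.004] 11 slab [0.001 0.002] 28
top18 balance [-0.028  0.001] 14 slab [-0.002 -0.001] 26
[0.4772 0.0042 0.1864] yaw 96.74 F tool [ -2.84 -14.85  -0.19]
30.0 (281, 299, 99, 2)
979.5 (236, 227, 154, 73)
2838.5 (244, 179, 136, 28)
t 15.6 tcp [0.4772 0.0041 0.1864] yaw y 96.74 tipaxis [-0.001 -0.029 -1.   ] F [  2.69 -14.18   2.99] w 0.0298
shift [ 0.0004 -0.0026  0.    ] turn -0.56 q [ 0.12  0.52 -0.33  2.15  0.39  0.53 -0.39]
[214, 214, 215, 214, 215, 215, 215, 214, 215, 216, 214, 208, 199, 190, 181, 170, 160, 143, 121, 82, 51, 53, 54, 52]
```

Call:
{"api": "servo_tool", "payload": {
  "motion": [
    [0,-0.005,0,0,0.3],
    [0,-0.015,0,0,0.3],
    [0,-0.03,0,0,0.3],
    [0,-0.045,0,0,0.3],
    [-0.03,-0.05,0,0,0.3],
    [-0.06,-0.05,0,0,0.3],
    [-0.09,-0.05,0,0,0.3],
    [-0.1,-0.05,0,0,0.3]
  ]
}}

```text
clock: 16.4
tcp_pos: [0.484, -0.042, 0.2903]
orientation: [-0.116, 1.567, 0.07]
contact_force: [0.8, 0.8, 0.9]
grip_width: 0.0301
```

```bash
python3 m.py w20; python3 t.py top20 top10 top15 top16; sed -i 's/"w15")/"w15","w20")/' q.py; python3 q.py
```

```text
[ 0.484  -0.042   0.2903] yaw 96.77 F tool [-0.88  0.7   0.86]
5.0 (274, 72, 24, 6)
21.0 (266, 110, 93, 40)
70.5 (269, 62, 84, 11)
top10 balance [-0.044 -0.001] 12 slab [-0.004 -0.002] 28
top15 balance [-0.027 -0.001] 12 slab [-0.002  0.001] 28
top16 balance [-0.044  0.003] 10 slab [0.004 0.02 ] 26
w10 edge [-0.0298  0.1106] white [-0.0008  0.1081] gap mm [3.06 3.03 3.   2.94 2.88 2.72 2.73 2.57 2.58 2.48 2.49 2.37 2.35 2.23
 2.15]
w15 edge [-0.0243  0.1102] white [0.0037 0.1079] gap mm [2.89 2.8  2.69 2.61 2.53 2.54 2.43 2.44 2.3  2.27 2.12 2.12 2.09 1.99
 1.99]
w20 edge [-0.0188  0.1095] white [0.0079 0.1077] gap mm [2.34 2.33 2.09 2.07 2.06 1.93 1.93 1.92 1.77 1.78 1.78 1.64 1.55 1.52
 1.39]
```

Call:
{"api": "servo_tool", "payload": {
  "motion": [
    [0.04,0.01,0,0,0.3],
    [0.08,0.02,0,0,0.3],
    [0.101,0.025,0,0,0.3],
    [0.101,0.032,0,0,0.3],
    [0.101,0.038,0,0,0.3],
    [0.101,0.042,0,0,0.3],
    [0.101,0.044,0,0,0.3],
    [0.101,0.046,0,0,0.3]
  ]
}}

```text
clock: 17.3
tcp_pos: [0.4788, 0.0005, 0.1875]
orientation: [-0.116, 1.566, 0.069]
contact_force: [0.4, 0.4, -0.4]
grip_width: 0.0298
```

Call:
{"api": "servo_tool", "payload": {
  "motion": [
    [0,0.002,0,0,0.3],
    [0,0.004,0,0,0.3],
    [0,0.0055,0,0,0.3],
    [0,0.0065,0,0,0.3],
    [0,0.0075,0,0,0.3],
    [0,0.0075,0,0,0.3]
  ]
}}

```text
clock: 17.9
tcp_pos: [0.4786, 0.005, 0.1878]
orientation: [-0.117, 1.566, 0.064]
contact_force: [1.6, -10.1, 4.6]
grip_width: 0.0297
```

```bash
python3 t.py top21 top20; python3 m.py w21; python3 -c "
from h import *
im=cv2.imread('pics/w21.png').astype(int);print(im[160:190:1,315,0].tolist())"
```

```text
top20 balance [ 0.011 -0.   ] 8 slab [-0.023  0.007] 24
[0.4786 0.005  0.1878] yaw 96.58 F tool [-5.17 -9.8   1.22]
27.0 (277, 294, 101, 6)
985.0 (230, 225, 152, 68)
2714.0 (238, 179, 135, 27)
[214, 214, 215, 214, 215, 215, 215, 215, 215, 216, 214, 207, 197, 187, 177, 166, 157, 138, 104, 64, 47, 52, 51, 52, 49, 52, 52, 53, 50, 51]
```

Call:
{"api": "servo_tool", "payload": {
  "motion": [
    [0,0.0015,0,0,0.3],
    [0,0.003,0,0,0.3],
    [0,0.004,0,0,0.3],
    [0,0.005,0,0,0.3],
    [0,0.005,0,0,0.3]
  ]
}}

```text
clock: 18.5
tcp_pos: [0.4784, 0.0062, 0.1879]
orientation: [-0.118, 1.567, 0.057]
contact_force: [1.7, -13.5, 3.7]
grip_width: 0.0299
```

```bash
python3 t.py top22 top20 top21; python3 m.py w22; python3 -c "
from h import *
im=cv2.imread('pics/w22.png').astype(int);print(im[160:190:1,315,0].tolist())"
```

```text
top20 balance [-0.011 -0.005] 7 slab [-0.034  0.002] 24
top21 balance [-0.018  0.   ] 14 slab [-0.006 -0.001] 26
[0.4783 0.0063 0.1879] yaw 96.38 F tool [ -2.17 -13.66  -0.05]
9.5 (238, 298, 19, 2)
994.0 (230, 225, 152, 74)
2738.0 (237, 181, 136, 25)
[214, 214, 214, 214, 214, 215, 214, 215, 215, 215, 215, 215, 212, 205, 195, 186, 175, 164, 154, 134, 92, 55, 52, 51, 50, 51, 53, 51, 50, 51]
```

Call:
{"api": "servo_tool", "payload": {
  "motion": [
    [0,-0.005,0,0,0.3],
    [0,-0.015,0,0,0.3],
    [0,-0.03,0,0,0.3],
    [0,-0.045,0,0,0.3],
    [-0.03,-0.05,0,0,0.3],
    [-0.06,-0.05,0,0,0.3],
    [-0.09,-0.05,0,0,0.3],
    [-0.1,-0.05,0,0,0.3]
  ]
}}

```text
clock: 19.4
tcp_pos: [0.4843, -0.0392, 0.2923]
orientation: [-0.118, 1.563, 0.057]
contact_force: [0.3, 0.0, -0.3]
grip_width: 0.0299
```

```bash
python3 m.py w23; python3 t.py top23 top10 top20; sed -i 's/"w20")/"w20","w23")/' q.py; python3 q.py | tail -2
```

```text
[ 0.4843 -0.0392  0.2923] yaw 96.39 F tool [0.35 0.03 0.34]
0.5 (346, 66, 2, 6)
35.5 (263, 110, 91, 39)
47.0 (265, 63, 55, 26)
top10 balance [-0.077  0.01 ] 11 slab [-0.011 -0.   ] 28
top20 balance [-0.009  0.007] 13 slab [-0.004  0.002] 27
w23 edge [-0.0105  0.1094] white [0.0062 0.108 ] gap mm [1.75 1.76 1.62 1.66 1.53 1.54 1.51 1.53 1.38 1.36 1.34 1.35 1.35 1.2
 1.21]
```

Call:
{"api": "servo_tool", "payload": {
  "motion": [
    [-0.03,-0.03,0,0,0.3],
    [-0.06,-0.06,0,0,0.3],
    [-0.08,-0.1,0,0,0.3],
    [-0.1,-0.14,0,0,0.3],
    [-0.1,-0.18,0,0,0.3],
    [-0.1,-0.2,0,0,0.3],
    [-0.1,-0.2,0,0,0.3]
  ]
}}

```text
clock: 20.2
tcp_pos: [0.5047, -0.238, 0.3967]
orientation: [-0.114, 1.567, 0.052]
contact_force: [-0.2, -0.0, 0.9]
grip_width: 0.03
```

```bash
python3 t.py top24 top0 top23; python3 - <<'E'
from h import *
im=cv2.imread("pics/top24.png");cv2.imwrite("pics/c24.png",cv2.resize(im[170:295,170:350],None,fx=4.4,fy=4.4,interpolation=cv2.INTER_CUBIC))
E
```

```text
top0 balance [-1.248 -0.761] 11 slab [-0.286 -0.281] 23
top23 balance [0.001 0.007] 11 slab [ 0.006 -0.019] 28
```

View pics/c24.png

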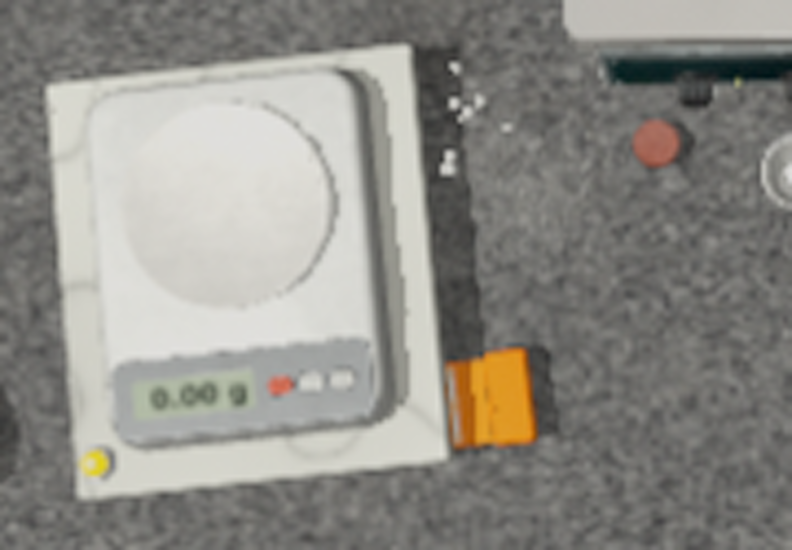

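```bash
python3 - <<'E'
from h import *
f=lambda a:np.array(a)/4.4+169.6
P=ray("top",f([[525,348],[536,443],[451,365],[460,445]]),[.03,.03,.0171,.0171]);h=P[:2].mean(0);w=P[2:].mean(0)
d=np.array([-np.sin(np.radians(6.8)),np.cos(np.radians(6.8))]);ft=np.array([.4591,.0869])
print(h,w,"nose past foot from heel",(h[:2]+.155*d-ft)@d,"white",(w[:2]+.108*d-ft)@d)
E
```

```text
[0.47199399 0.01004783 0.03      ] [0.46755898 0.05623486 0.0171    ] nose past foot from heel 0.0771617441726308 white 0.07654899525240122
```

The top view puts the nose 76.5–77.2 mm past the foot and the wrist view 76.5 mm. I'm handing in.

```bash
python3 -c "
from bench import *
print(hand_in())"
```

```text
the job is handed in; nothing more can be done
None
```

I pushed the wedge in under the front right foot with the fingertips, only along the bench, in small steps that I re-measured. I then moved the hand well clear and handed in at about 20 s.

**Wedge position:** The nose ended 76.5 mm past the foot by the wrist camera, which puts the white line about 1.5 mm outside the slab's edge. The top camera gave 76.5–77.2 mm. The level position is 75 mm, firm is 77 mm and jamming starts at about 79 mm.

**Slab:** It had all but stopped tilting over the last pushes. Those pushes peaked at about 14–15 N, just under the 15–20 N that would shove it. The top images showed no sideways shift of the slab beyond what levelling causes.

**Not confirmed:**
- I could not see the rear left foot touching the bench, so "level" rests on the wedge position, the rise in push force and the tilt stopping.
- The arm's own position readings put the wedge 1–2 mm farther in than the cameras. The hand had tilted slightly under load, so I trusted the cameras.

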